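# Put the stone pestle away in its ring stand

### The arm

A 6-joint arm with a two-finger parallel gripper is mounted at the origin on a cart in front of the work surface, level with it; the furniture and walls round the work are solid. World frame = base frame: x ahead of the robot, y to its left, z up, the work surface at z = 0. Lengths are in mm, angles in rad, forces in N, time in s.
With the tool pointing down it reaches from about 150 to 775 mm from the base axis. Payload 6.1 kg.
Tool frame: the origin (TCP) lies at the very end of the fingers, on their centre line; the grasp point (between the pads) lies 19 mm behind it; z points along the fingers, x is the direction in which the jaws open and shut, and the axes are right-handed (so a half turn about z gives the same grasp; the last joint's range is limited). The gripper opens to 85 mm and grips with 20 to 120 N. Pads are 22 mm wide; open, the fingers measure 114 mm over their backs; the gripper's body (76 mm by 85 mm) begins 54 mm behind the grasp point. The pads swing forward as they close: fully open they stand 13 mm farther back than shut.
Start: joints at [1.262, 0.126, -0.04, 1.405, 0, 1.571], TCP at [159.549, 500.152, 231.295] pointing down, gripper open.
Joint ranges: [-2.72, 2.72], [-0.95, 1.95], [-1.27, 1.35], [-1.78, 2.02], [-1.46, 1.47], [-3.14, 3.14]. Speed limits (rad/s): [2.39, 2.39, 3.01, 3.14, 3.14, 3.14].

### API

Orientations are given as a unit quaternion [x, y, z, w].
In Python, from cell import r, cams gives the robot as it stands.
- The arm moves only by the tool arm_command, never from a script. Its argument "increments" is one flat list of numbers, 7 for each row, row after row: the finger opening in mm, from 0 to 85.4, then the shift along the tool's x, y, z each as a share of 200 mm, from -1 to 1, then the turn, a rotation vector about the tool's x, y, z each as a share of 60 degrees, from -1 to 1. A call has 1 to 20 rows; each row shifts and turns the pose as measured when the row begins, along the tool's axes as they then stand; what a row does not reach is not made up. A row lasts 1/12 s, in which the tool goes at most 41.7 mm and 7.16 degrees, less where a joint would pass 70% of its speed; a pose out of reach is approached as far as the arm can. A call with a number of a shift or a turn outside -1 to 1 is refused whole. A call with a gripper value outside its range is refused whole. The fingers move at their own pace and stop on an object; "newtons" is the grip in N (left out, the last holds). Time passes only in rows, so rows that do not move let the fingers close. It gives the time, the measured TCP pose, the force and the opening at its end, in the units of the state.
- r.get_state(): the state, without advancing time (a new reading comes with each control period).
- cams.camera(name): name is "scene" or "top" or "wrist"; returns (picture, depth): 480x640x3 uint8, blue, green, red; 480x640 float32, mm along the optical axis (not along the pixel's ray), 0 where there is no reading.
- cams.camera_info(name): a dict with "mtx" (3x3 intrinsics, pixels), "D" ([k1, k2, p1, p2, k3] as OpenCV has them; the pictures are not rectified), "rvec" (rotation vector, rad) and "tvec" (3), from world to camera coordinates, as OpenCV has them. Camera axes: x right, y down, z forward; pixel columns grow to the right and rows downward; lengths in mm; the calibration is good to about 2 mm. A picture is of the moment at which its call begins: read the wrist's pose just before it. camera_info takes no time and is no camera call; for the wrist camera it gives the pose at the moment of the call.
- r.close_job(): hands the job in, once; it reports no verdict.
The state is a dict: "clock": time; "qpos": joint angles; "joint_vel": joint speeds; "joint_efforts": joint torques, N m; "position": TCP position; "eef_rot": TCP orientation; "wrist_force": force on the tool from outside, world axes, zero at the start; "torque": the same for the moment, N m; "opening": opening from 0.0 (shut) to 1.0 (fully open).
Only numpy, scipy, OpenCV 4.12 (cv2) and the standard library are available. Lean on these libraries where they do the work, as an engineer would, in place of code of your own. Each camera call takes 0.05 s, during which the arm holds its last target.

### The job

Take the stone pestle out of its wooden block and put it away in the wire ring stand: lower it upright, foot first, through the rings, which get narrower, until the springy lowest ring stops it. Press it lightly down on that ring so that the ring gives by about 4 mm (never more than 6 mm), ease off and let go, leaving the pestle standing in the rings with only its own weight on the lowest one. Do not force it against the upper rings or let it drop through them, and leave the other things on the table alone.

Things in the scene. Friction and masses are not known exactly. Their poses are not given: they have to be found in the camera images.
- pestle_center (a point): Middle of the pestle, 85 mm above its foot, on its axis (z of the frame points from foot to top). The pestle is a smooth grey-white stone rod, 26 mm thick, 170 mm long, 0.23 to 0.31 kg, domed over the last 10 mm at the top. It starts upright in the block, 40 mm deep. Take it near its top (about 28 mm below the top end), so that the fingers stay above the stand.
- pestle_foot (a point): Centre of the flat foot of the pestle. The foot is 12 mm wide and widens as a cone to the full 26 mm over the lowest 14 mm. Seated, the cone sits in the lowest ring with the foot about 8 to 11 mm below the centre of the ring's wire.
- block: Light wooden block, 85 x 85 x 45 mm, fixed; origin at the centre of its underside. A round hole 30 mm wide and 40 mm deep from the top, in its centre, holds the pestle.
- stand: Fixed ring stand: round wooden base (124 mm wide, 12 thick), upright steel post 132 mm high, 45 mm along the stand's +x from the origin, and three level loops of 6 mm steel wire one above another on one vertical axis. Origin on that axis at table level, z up.
- top_ring (a point): Centre of the top ring, 120 mm above the table; free opening 36 mm.
- middle_ring (a point): Centre of the middle ring, 92 mm above the table; free opening 29 mm.
- stop_ring (a joint): How far the lowest ring is pressed down on its spring, in m: 0 free, 2 N per mm, end stop 0.012; under the pestle's weight alone 1.2 to 1.8 mm. Free opening 22 mm, so it stops the pestle. It is clamped on the post at a height that differs each time and is not measured: its wire lies 40 to 62 mm above the table, on the ring axis.
- salt_shaker_mid (a point): Glass salt shaker with a grey cap, 44 mm wide and 90 high, a bystander; point 40 mm above its underside.
- espresso_cup_mid (a point): Brown stoneware cup, 67 mm wide (94 with its ear) and 58 high, a bystander; point 40 mm above its underside.
- tumbler_mid (a point): Clear glass tumbler, 76 mm wide and 86 high, a bystander; point 40 mm above its underside.
- pear_mid (a point): Upright pear, 68 mm wide and 101 high, a bystander; point 40 mm above its underside.
Mind the look-alikes: they are no part of the job. What is shaped like the part that bears pestle_center but blue or purple is not meant.

How it is judged:
By the outcome, as a careful person would: the job done as asked, in the order asked, and still so for the second after the job is handed in, with the robot touching nothing.
It also fails if it takes over 53 s, if anything falls off the work surface, if the arm or the gripper's body presses on something with over 40 N, if the wrist force passes 120 N, or if a joint passes its speed limit or range.

## Working session

There is one attempt and no reset: what is moved stays moved. The work goes in short steps, Python scripts to look and compute and a tool call to move; the robot and the scene stay as the last step left them, time stands still between calls to the robot, and variables do not carry over. Pictures are saved under pics/ and viewed, and the job is handed in when it is done.

Besides the shell and the picture viewer there is one more tool, called after "Call:" as name(argument=value, ...) on one line, values as JSON. arm_command: Moves the arm, as the interface text tells. Shift numbers are shares of 200 mm and turn numbers shares of 60 degrees, none past 1 either way. Its arguments: {"type":"object","properties":{"increments":{"type":"array"},"newtons":{"type":"number"}},"required":["increments"]}

```bash
ls; mkdir -p pics
python3 - <<'E'
from cell import r,cams
import cv2,numpy as np
print(r.get_state())
for n in ["scene","top"]:
    p,d=cams.camera(n); cv2.imwrite(f"pics/{n}0.png",p); np.savez(f"pics/{n}0.npz",p=p,d=d)
    i=cams.camera_info(n); print(n,i)
E
```

```text
pics
{'clock': 0.0, 'qpos': array([ 1.26195141e+00,  1.26360112e-01, -4.06596704e-02,  1.40541378e+00,
       -3.62000455e-05,  1.57077371e+00]), 'joint_vel': array([ 0.00035883,  0.00065169,  0.00046735, -0.00037298,  0.00090961,
        0.00042255]), 'joint_efforts': array([ 1.23613004e-04, -4.35912752e+01,  3.52924812e+01,  1.72365946e-02,
        6.83087114e-05, -2.97910006e-06]), 'position': array([159.45500225, 499.73856669, 230.51527008]), 'eef_rot': array([ 8.07445342e-01,  5.89941819e-01, -6.50324440e-04,  4.97538404e-04]), 'wrist_force': array([ 0.33133074, -0.5496962 , -0.61555189]), 'torque': array([-0.02844944,  0.01472655, -0.00921073]), 'opening': 0.996414508834568}
scene {'mtx': array([[561.08881985,   0.        , 310.30255412],
       [  0.        , 561.08881985, 239.41116106],
       [  0.        ,   0.        ,   1.        ]]), 'D': array([-0.08722735,  0.        ,  0.        ,  0.        ,  0.        ]), 'rvec': array([ 2.20665623, -0.72536352,  0.32925071]), 'tvec': array([-425.51349373,  312.02682312,  735.04305091])}
top {'mtx': array([[474.32492642,   0.        , 320.52471109],
       [  0.        , 474.32492642, 247.8794201 ],
       [  0.        ,   0.        ,   1.        ]]), 'D': array([-0.02665495,  0.        ,  0.        ,  0.        ,  0.        ]), 'rvec': array([ 2.19979582, -2.14832365,  0.11249315]), 'tvec': array([ 18.54265566, 551.04259124, 943.69390639])}
```

View pics/scene0.png

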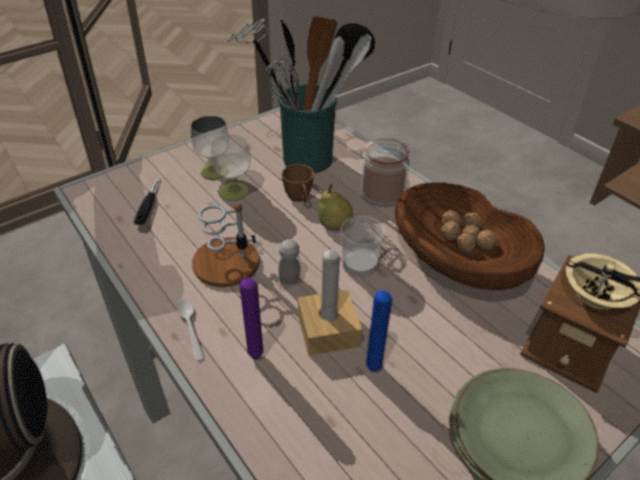

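View pics/top0.png

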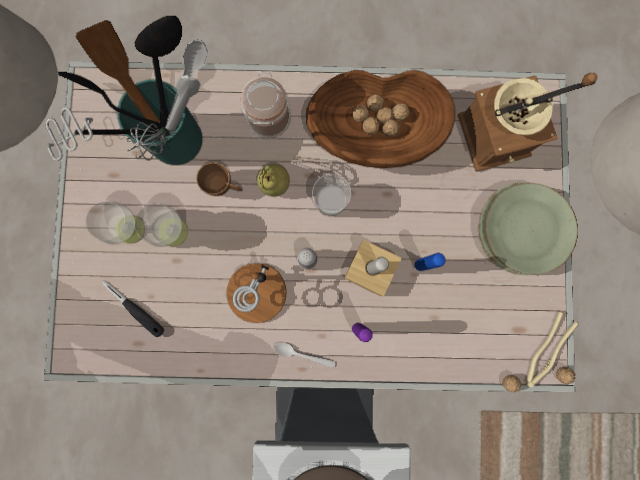

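The grey-white pestle stands in the block at scene (330,285) / top (376,266). The purple rod at scene (252,318) / top (362,332) and the blue rod at scene (379,330) / top (430,262) are look-alikes. The stand is at scene (225,255) / top (250,293). The shaker at scene (289,262) is between stand and block. I'll crop in and measure next.

```bash
cat > h.py <<'E'
import numpy as np,cv2
def RT(i): return cv2.Rodrigues(np.array(i['rvec']))[0],np.array(i['tvec']).reshape(3)
def ray(i,uv):
    R,t=RT(i); n=cv2.undistortPoints(np.array(uv,float).reshape(-1,1,2),i['mtx'],i['D']).reshape(-1,2)
    d=np.c_[n,np.ones(len(n))]@R; return -R.T@t,d
def onplane(i,uv,z):
    o,d=ray(i,uv); return o+d*((z-o[2])/d[:,2])[:,None]
def cloud(i,depth):
    v,u=np.mgrid[0:480,0:640]; o,d=ray(i,np.c_[u.ravel(),v.ravel()])
    return (o+d*depth.reshape(-1,1)).reshape(480,640,3)
def proj(i,P): return cv2.projectPoints(np.array(P,float).reshape(-1,1,3),i['rvec'],i['tvec'],i['mtx'],i['D'])[0].reshape(-1,2)
E
python3 - <<'E'
from cell import cams
from h import *
for n in ["scene","top"]:
    f=np.load(f"pics/{n}0.npz"); p,d=f['p'],f['d']; i=cams.camera_info(n)
    C=cloud(i,d); np.save(f"pics/{n}C.npy",C)
    for nm,uv in dict(scene=dict(pest=(330,260),block=(315,325),base=(215,270),table=(290,400)),top=dict(pest=(376,266),block=(360,275),base=(240,315),table=(400,350),tip=(380,264)))[n].items(): print(n,nm,C[uv[1],uv[0]].round(1))
s=cv2.imread('pics/scene0.png')[180:390,170:410]; t=cv2.imread('pics/top0.png')[230:350,215:455]
cv2.imwrite('pics/c1.png',cv2.resize(s,None,fx=2.8,fy=2.8,interpolation=2)); cv2.imwrite('pics/c2.png',cv2.resize(t,None,fx=3.3,fy=3.3,interpolation=2))
E
```

```text
scene pest [503.1 -81.3 172. ]
scene block [478.2 -81.   45.9]
scene base [425.8 148.   13.1]
scene table [ 385.5 -144.1    1.7]
top pest [507.1 -65.  169.4]
top block [455.9  36.2 992.7]
top base [409.7 193.5  10.4]
top table [ 3.451e+02 -1.376e+02  2.000e-01]
top tip [510.4 -71.2 174.9]
```

View pics/c1.png

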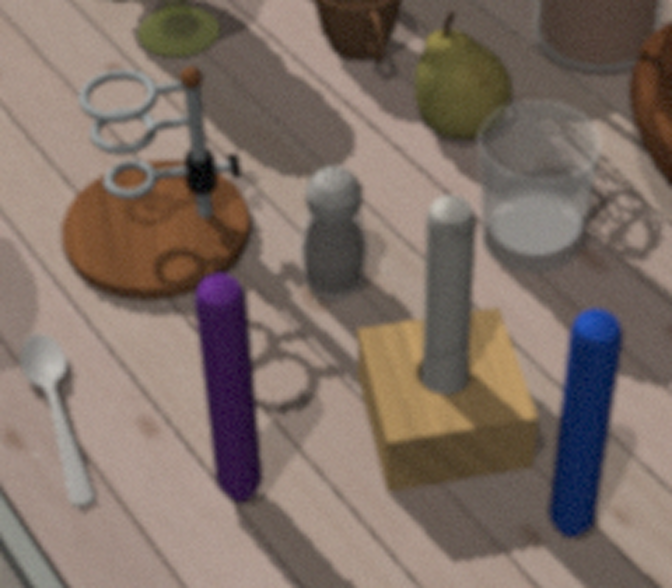

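View pics/c2.png

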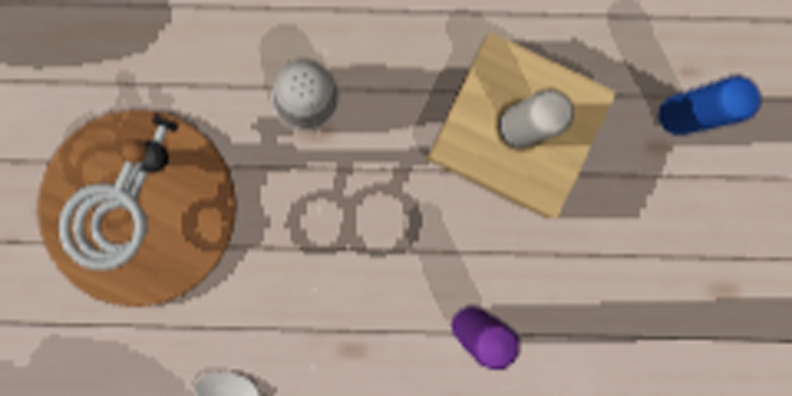

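The crop confirms it: the pestle is the grey-white rod in the wooden block. Next I'll measure the axes.

Run:
```python
from cell import cams
from h import *
S=np.load("pics/sceneC.npy");T=np.load("pics/topC.npy")
it=cams.camera_info("top");isc=cams.camera_info("scene")
top=cv2.imread('pics/top0.png');sc=cv2.imread('pics/scene0.png')
def hsv(b): return cv2.cvtColor(b,cv2.COLOR_BGR2HSV)
# pestle in scene: rows -> left/right edges -> mid axis
roi=np.zeros((480,640),bool); roi[245:325,312:350]=1
h=hsv(sc); print('pestle cloud z slices (scene)')
m=roi&(S[...,2]>55)&(S[...,2]<178)&(abs(S[...,0]-505)<40)&(abs(S[...,1]+75)<40)
for z in range(60,176,20):
    q=S[m&(abs(S[...,2]-z)<10)]; print(z,len(q),q.mean(0).round(1))
# two edges in scene mask
# sat mask
mm=(m.astype(np.uint8))
ys=range(256,316,6)
for y in ys:
    xs=np.where(mm[y])[0]; print(y,xs.min(),xs.max(),h[y,(xs.min()+xs.max())//2])
# block top
m=(T[...,2]>40)&(T[...,2]<50); m[:235]=0;m[300:]=0;m[:,:340]=0;m[:,410:]=0
print('block',m.sum())
hm=hsv(top); bm=((hm[...,0]>13)&(hm[...,0]<30)&(hm[...,1]>90)).astype(np.uint8); bm[:235]=0;bm[305:]=0;bm[:,:335]=0;bm[:,410:]=0
c=max(cv2.findContours(bm,0,1)[0],key=cv2.contourArea); r=cv2.minAreaRect(c); print(r, onplane(it,cv2.boxPoints(r),45).round(1), onplane(it,[r[0]],45))
for nm,(z,box) in dict(base=(12,(220,255,290,330))).items():
    pass
```

```text
pestle cloud z slices (scene)
60 110 [504.6 -80.4  62.6]
80 144 [505.1 -81.2  80.1]
100 150 [504.8 -81.1 100.4]
120 154 [504.8 -81.1 120.1]
140 171 [504.9 -81.  140.1]
160 201 [505.  -80.  160.8]
256 323 339 [ 21  19 134]
262 322 339 [12 14 91]
268 322 339 [19 22 91]
274 322 338 [18 14 94]
280 322 338 [15 11 90]
286 322 338 [21 21 87]
292 322 338 [23 11 89]
298 321 337 [25 17 89]
304 321 337 [23 27 84]
310 321 336 [30 23 89]
block 1508
((372.72467041015625, 267.8031005859375), (43.42011260986328, 43.42011260986328), 25.559967041015625) [[ 489.3  -16.1   45. ]
 [ 569.   -52.4   45. ]
 [ 533.  -131.7   45. ]
 [ 453.9  -94.8   45. ]] [[511.11959127 -73.71964603  45.        ]]
```

Run:
```python
from cell import cams
from h import *
it=cams.camera_info("top");isc=cams.camera_info("scene")
for i in(it,isc):
    R,t=RT(i); print('cam',(-R.T@t).round(0))
R,t=RT(isc); c=-R.T@t
d=np.array([505,-81])-c[:2]; d/=np.linalg.norm(d); print('pestle axis ~',np.array([504.9,-81.1])+d*13*np.pi/4)
# stand: ring pixels, upsampled crop and contours in both
for n,i,box in(("top",it,(222,258,292,326)),("scene",isc,(190,195,265,285))):
    p=cv2.imread(f'pics/{n}0.png');x0,y0,x1,y1=box
    q=cv2.resize(p[y0:y1,x0:x1],None,fx=8,fy=8,interpolation=cv2.INTER_CUBIC)
    cv2.imwrite(f'pics/r_{n}.png',q); print(q.shape)
    C=np.load(f'pics/{n}C.npy');
```

```text
cam [456.  36. 993.]
cam [ 138. -525.  724.]
pestle axis ~ [511.40738163 -73.23223788]
(544, 560, 3)
(720, 600, 3)
```

View pics/r_top.png

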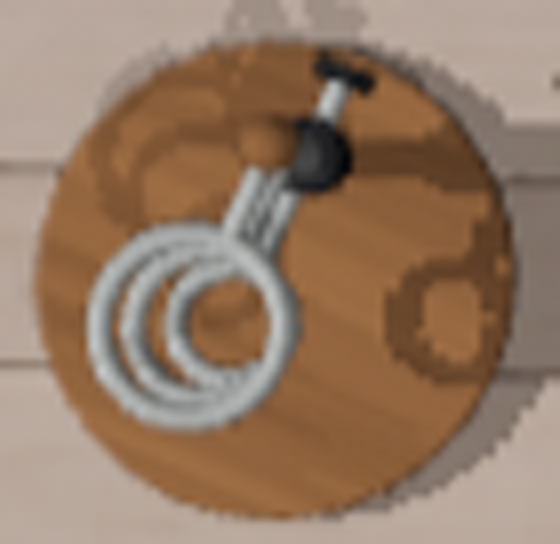

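View pics/r_scene.png

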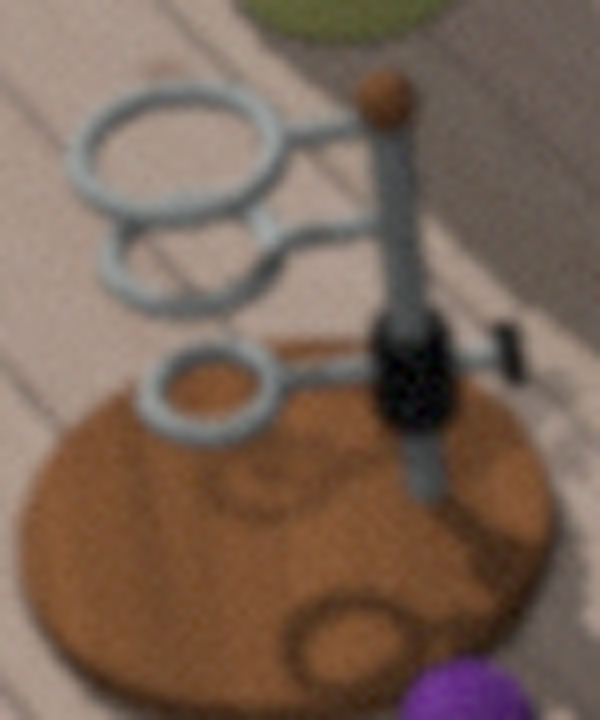

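Run:
```python
from cell import cams
from h import *
it=cams.camera_info("top");isc=cams.camera_info("scene")
x0,y0=222,258; q=cv2.imread('pics/r_top.png'); h=cv2.cvtColor(q,cv2.COLOR_BGR2HSV)
up=lambda P,x0,y0:(np.array(P,float)+.5)/8-.5+[x0,y0]
m=((h[...,1]<70)&(h[...,2]>95)).astype(np.uint8); m=m*(cv2.circle(np.zeros_like(m),(275,280),215,1,-1))
c=max(cv2.findContours(m,0,1)[0],key=cv2.contourArea).reshape(-1,2)
# left/bottom outer arc
a=c[(c[:,1]>330)|(c[:,0]<180)]
W=onplane(it,up(a,x0,y0),120)
def circ(W):
    A=np.c_[2*W[:,:2],np.ones(len(W))]; s=np.linalg.lstsq(A,(W[:,:2]**2).sum(1),rcond=None)[0]
    R=np.sqrt(s[2]+s[0]**2+s[1]**2); return s[:2].round(1),R.round(1),np.std(np.hypot(*(W[:,:2]-s[:2]).T)-R).round(2)
print('top ring outer (R 24)',circ(W))
# base
b=((h[...,0]<16)&(h[...,1]>100)).astype(np.uint8)
b=cv2.morphologyEx(b,cv2.MORPH_CLOSE,np.ones((5,5)))
c=cv2.convexHull(max(cv2.findContours(b,0,1)[0],key=cv2.contourArea)).reshape(-1,2)
print('base (R 62)',circ(onplane(it,up(c,x0,y0),12)))
p=onplane(it,up([[268,143]],x0,y0),132); print('post',p)
# scene
x0,y0=190,195; q=cv2.imread('pics/r_scene.png'); h=cv2.cvtColor(q,cv2.COLOR_BGR2HSV)
def ell(pts,z):
    pass
# outer arcs by grey mask
g=cv2.GaussianBlur(q,(5,5),0).astype(int); m=((g[...,0]>=g[...,2]-6)).astype(np.uint8)*255
cv2.imwrite('pics/m.png',m)
cs,hi=cv2.findContours(m,cv2.RETR_CCOMP,1)
for k,c in enumerate(cs):
    if cv2.contourArea(c)>2000:
        c2=c.reshape(-1,2); print(k,hi[0][k][3],cv2.contourArea(c),cv2.boundingRect(c))
        if hi[0][k][3]>=0:
            for z in (120,92,62,50,40): print('   ',z,circ(onplane(isc,up(c2,x0,y0),z)))
```

```text
top ring outer (R 24) (array([445.5, 167.3]), np.float64(24.0), np.float64(0.25))
base (R 62) (array([456.7, 162.2]), np.float64(61.4), np.float64(0.23))
post [[487.13972013 149.51279804 132.        ]]
0 -1 6769.5 (397, 654, 141, 66)
3 -1 68278.5 (69, 83, 446, 411)
5 3 6094.5 (159, 355, 108, 75)
    120 (array([413.5,  98.6]), np.float64(10.8), np.float64(0.27))
    92 (array([426.3, 127.5]), np.float64(11.3), np.float64(0.28))
    62 (array([440. , 158.5]), np.float64(11.9), np.float64(0.3))
    50 (array([445.5, 170.8]), np.float64(12.1), np.float64(0.3))
    40 (array([450. , 181.2]), np.float64(12.3), np.float64(0.31))
6 3 9433.5 (121, 211, 148, 89)
    120 (array([431.1, 137.7]), np.float64(14.1), np.float64(1.18))
    92 (array([444.7, 168.4]), np.float64(14.7), np.float64(1.23))
    62 (array([459.3, 201.3]), np.float64(15.4), np.float64(1.29))
    50 (array([465.1, 214.5]), np.float64(15.7), np.float64(1.31))
    40 (array([470. , 225.5]), np.float64(15.9), np.float64(1.33))
7 3 14139.0 (89, 98, 178, 107)
    120 (array([445.4, 170.1]), np.float64(18.0), np.float64(1.07))
    92 (array([459.6, 202.4]), np.float64(18.8), np.float64(1.12))
    62 (array([474.9, 236.9]), np.float64(19.7), np.float64(1.18))
    50 (array([481. , 250.7]), np.float64(20.0), np.float64(1.2))
    40 (array([486.1, 262.2]), np.float64(20.3), np.float64(1.22))
```

View pics/m.png

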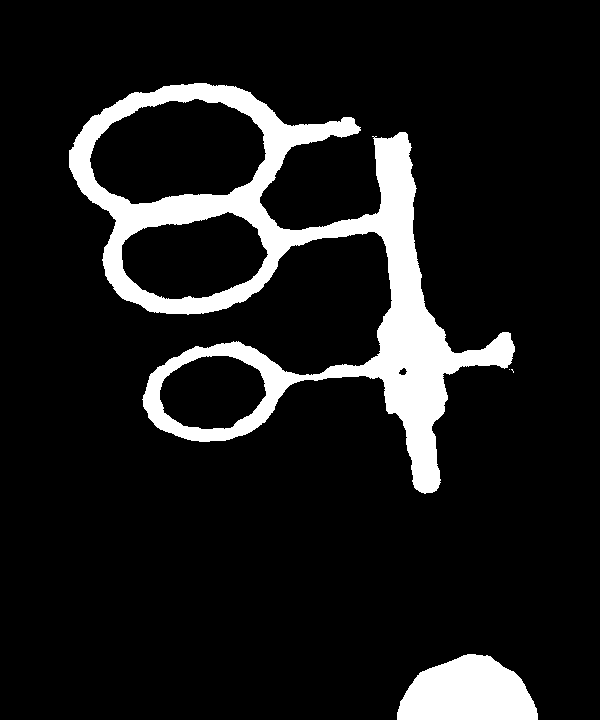

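Pestle axis: block centre gives (511.1,-73.7), the scene cloud (511.4,-73.2), and it stands upright with its top at 175. The ring axis is about (445.3,168.5) and the post is 45 mm away, as it should be. The stop ring is at about z 51. First move: turn the tool so its x lies along world x.

Call:
arm_command(increments=[60, 0, 0, 0, 0, 0, 0.119, 60, 0, 0, 0, 0, 0, 0.119, 60, 0, 0, 0, 0, 0, 0.119, 60, 0, 0, 0, 0, 0, 0.119, 60, 0, 0, 0, 0, 0, 0.119, 60, 0, 0, 0, 0, 0, 0.119, 60, 0, 0, 0, 0, 0, 0.119, 60, 0, 0, 0, 0, 0, 0.119, 60, 0, 0, 0, 0, 0, 0.119, 60, 0, 0, 0, 0, 0, 0.119])

```text
clock: 0.93
position: [158.7, 497.4, 225.7]
eef_rot: [1.0, 0.003, -0.002, 0.005]
wrist_force: [0.4, 0.5, 0.2]
opening: 0.701
```

Call:
arm_command(increments=[60, 0.109, 0.177, -0.01, 0, 0, 0, 60, 0.109, 0.177, -0.01, 0, 0, 0, 60, 0.109, 0.177, -0.01, 0, 0, 0, 60, 0.109, 0.177, -0.01, 0, 0, 0, 60, 0.109, 0.177, -0.01, 0, 0, 0, 60, 0.109, 0.177, -0.01, 0, 0, 0, 60, 0.109, 0.177, -0.01, 0, 0, 0, 60, 0.109, 0.177, -0.01, 0, 0, 0, 60, 0.109, 0.177, -0.01, 0, 0, 0, 60, 0.109, 0.177, -0.01, 0, 0, 0, 60, 0.109, 0.177, -0.01, 0, 0, 0, 60, 0.109, 0.177, -0.01, 0, 0, 0, 60, 0.109, 0.177, -0.01, 0, 0, 0, 60, 0.109, 0.177, -0.01, 0, 0, 0])

```text
clock: 2.1
position: [461.8, 1.9, 252.8]
eef_rot: [1.0, 0.007, -0.004, 0.008]
wrist_force: [0.5, 1.7, -0.3]
opening: 0.702
```

```bash
cat >> h.py <<'E'
def st(target=None):
    from cell import r
    from scipy.spatial.transform import Rotation as Ro
    s=r.get_state(); R=Ro.from_quat(s['eef_rot']); p=s['position']
    print('t',round(s['clock'],2),'p',p.round(1),'F',s['wrist_force'].round(1),'T',s['torque'].round(2),'op',round(s['opening']*85.4,1))
    Rd=Ro.from_quat([1,0,0,0]); e=(R.inv()*Rd).as_rotvec(degrees=True)
    print(' turn needed(tool deg)',e.round(2),'share',(e/60).round(4))
    if target is not None:
        d=R.inv().apply(np.array(target)-p); print(' shift needed tool mm',d.round(1),'share',(d/200).round(4))
E
python3 -c "
from h import *
st([511.2,-73.5,230])"
```

```text
t 2.1 p [461.8   1.9 252.8] F [ 0.5  1.7 -0.3] T [ 0.01 -0.05  0.03] op 60.0
 turn needed(tool deg) [0.91 0.46 0.82] share [0.0152 0.0077 0.0137]
 shift needed tool mm [48.5 75.7 23.6] share [0.2427 0.3786 0.1182]
```

Call:
arm_command(increments=[60, 0.08, 0.126, 0.02, 0.015, 0.008, 0.014, 60, 0.08, 0.126, 0.02, 0, 0, 0, 60, 0.08, 0.126, 0.02, 0, 0, 0, 60, 0, 0, 0, 0, 0, 0, 60, 0, 0, 0, 0, 0, 0])

```text
clock: 2.52
position: [514.2, -85.7, 238.1]
eef_rot: [1.0, -0.006, -0.001, 0.0]
wrist_force: [0.3, 0.2, -0.1]
opening: 0.707
```

Run:
```python
from h import *
from cell import cams
st([511.2,-73.5,230])
p,d=cams.camera("wrist"); i=cams.camera_info("wrist"); cv2.imwrite('pics/w1.png',p)
np.savez('pics/w1.npz',p=p,d=d)
print(proj(i,[[511.2,-73.5,175],[511.2,-73.5,45]]))
```

```text
t 2.52 p [514.2 -85.7 238.1] F [ 0.3  0.2 -0.1] T [ 0.02  0.   -0.05] op 60.3
 turn needed(tool deg) [ 0.02  0.08 -0.68] share [ 0.0004  0.0014 -0.0113]
 shift needed tool mm [ -3.2 -12.2   8.1] share [-0.0159 -0.0611  0.0405]
[[315.07810317 236.39551872]
 [317.2302216  191.86639452]]
```

View pics/w1.png

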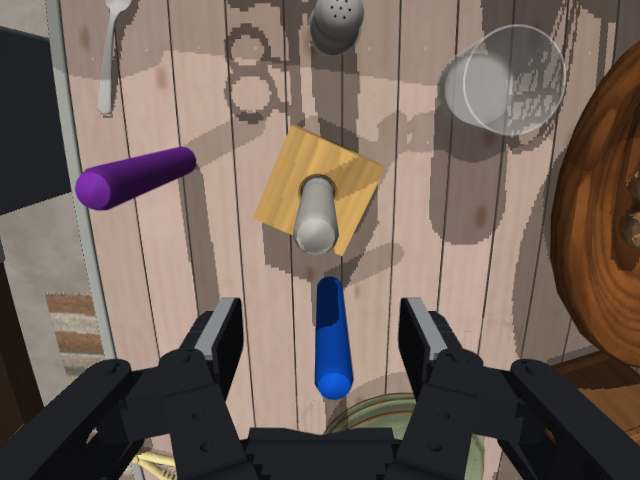

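The wrist view shows the pestle tip at (315,237), against a projection of (315,236), so the position is confirmed. The blue rod at (333,370) is clear. Centring next, then descending.

Call:
arm_command(increments=[60, -0.015, -0.06, 0, 0, 0, -0.011, 60, 0, 0, 0, 0, 0, 0, 60, 0, 0, 0, 0, 0, 0])

```text
clock: 2.82
position: [509.7, -70.5, 237.7]
eef_rot: [1.0, 0.002, -0.002, 0.0]
wrist_force: [0.6, 0.9, -0.2]
opening: 0.701
```

```bash
python3 -c "
from h import *
st([511.2,-73.5,128])"
```

```text
t 2.82 p [509.7 -70.5 237.7] F [ 0.6  0.9 -0.2] T [-0.    0.01 -0.01] op 59.8
 turn needed(tool deg) [0.   0.17 0.19] share [0.     0.0029 0.0031]
 shift needed tool mm [  1.8   3.  109.7] share [0.0089 0.0148 0.5485]
```

Call:
arm_command(increments=[60, 0.008, 0.014, 0.08, 0, 0.003, 0.003, 60, 0, 0, 0.08, 0, 0, 0, 60, 0, 0, 0.08, 0, 0, 0, 60, 0, 0, 0.08, 0, 0, 0, 60, 0, 0, 0.08, 0, 0, 0, 60, 0, 0, 0.05, 0, 0, 0, 60, 0, 0, 0, 0, 0, 0, 60, 0, 0, 0, 0, 0, 0, 60, 0, 0, 0, 0, 0, 0])

```text
clock: 3.57
position: [510.6, -64.7, 149.9]
eef_rot: [1.0, 0.008, 0.005, 0.0]
wrist_force: [0.1, 0.2, -0.1]
opening: 0.703
```

```bash
python3 -c "
from h import *
st([511.2,-73.5,128])"
```

```text
t 3.57 p [510.6 -64.7 149.9] F [ 0.1  0.2 -0.1] T [-0.01  0.05  0.01] op 60.0
 turn needed(tool deg) [ 0.05 -0.54  0.87] share [ 0.0008 -0.009   0.0146]
 shift needed tool mm [ 0.3  8.8 21.9] share [0.0015 0.0442 0.1095]
```

Call:
arm_command(increments=[60, 0, 0.04, 0, 0, -0.009, 0.014, 60, 0, 0, 0, 0, 0, 0])

```text
clock: 3.73
position: [511.4, -72.8, 151.9]
eef_rot: [1.0, 0.0, 0.001, 0.001]
wrist_force: [0.7, 0.8, 0.2]
opening: 0.702
```

```bash
python3 -c "
from h import *
from cell import r
st([511.2,-73.5,128]); print(r.get_state()['joint_vel'].round(3))"
```

```text
t 3.73 p [511.4 -72.8 151.9] F [0.7 0.8 0.2] T [ 0.01  0.01 -0.05] op 59.9
 turn needed(tool deg) [ 0.08 -0.12  0.03] share [ 0.0014 -0.0019  0.0006]
 shift needed tool mm [-0.3  0.6 23.9] share [-0.0015  0.0031  0.1196]
[ 0.021 -0.018  0.004  0.002  0.021 -0.001]
```

Call:
arm_command(increments=[60, 0, 0, 0, 0, 0, 0])

```text
clock: 3.82
position: [512.0, -73.2, 152.7]
eef_rot: [1.0, -0.0, 0.002, 0.001]
wrist_force: [0.2, -0.2, -0.6]
opening: 0.703
```

```bash
python3 -c "
from h import *
from cell import r
st([511.2,-73.5,128]); print(r.get_state()['joint_vel'].round(3))"
```

```text
t 3.82 p [512.  -73.2 152.7] F [ 0.2 -0.2 -0.6] T [-0.05  0.06  0.01] op 60.0
 turn needed(tool deg) [ 0.09 -0.18 -0.  ] share [ 0.0015 -0.0029 -0.0001]
 shift needed tool mm [-0.9  0.2 24.7] share [-0.0043  0.0011  0.1234]
[-0.014  0.004  0.024  0.01  -0.009 -0.001]
```

Call:
arm_command(increments=[60, -0.004, 0, 0.06, 0, -0.002, 0, 60, 0, 0, 0.06, 0, 0, 0, 60, 0, 0, 0, 0, 0, 0])

```text
clock: 4.07
position: [512.7, -74.2, 128.5]
eef_rot: [1.0, -0.001, 0.002, 0.001]
wrist_force: [-0.2, 0.0, -0.1]
opening: 0.703
```

```bash
python3 -c "
from h import *
from cell import r
st([511.2,-73.5,128]); print(r.get_state()['joint_vel'].round(3))"
```

```text
t 4.07 p [512.7 -74.2 128.5] F [-0.2  0.  -0.1] T [ 0.04  0.02 -0.  ] op 60.0
 turn needed(tool deg) [ 0.12 -0.26 -0.08] share [ 0.002  -0.0043 -0.0014]
 shift needed tool mm [-1.5 -0.7  0.5] share [-0.0076 -0.0035  0.0026]
[-0.003 -0.008  0.022  0.021  0.    -0.   ]
```

Call:
arm_command(increments=[60, -0.007, -0.003, 0.003, 0.002, -0.004, -0.001, 45, 0, 0, 0, 0, 0, 0], newtons=60)

```text
clock: 4.23
position: [510.6, -73.6, 127.0]
eef_rot: [1.0, -0.0, -0.001, -0.0]
wrist_force: [-0.1, 0.0, -0.5]
opening: 0.578
```

```bash
python3 -c "
from h import *
st([511.2,-73.5,128])"
```

```text
t 4.23 p [510.6 -73.6 127. ] F [-0.1  0.  -0.5] T [-0.02  0.03 -0.03] op 49.4
 turn needed(tool deg) [-0.03  0.1  -0.03] share [-0.0005  0.0016 -0.0006]
 shift needed tool mm [ 0.6 -0.1 -1. ] share [ 0.0031 -0.0006 -0.005 ]
```

Call:
arm_command(increments=[20, 0.002, 0, -0.003, 0, 0, 0, 20, 0, 0, 0, 0, 0, 0, 20, 0, 0, 0, 0, 0, 0, 20, 0, 0, 0, 0, 0, 0, 20, 0, 0, 0, 0, 0, 0, 20, 0, 0, 0, 0, 0, 0])

```text
clock: 4.73
position: [511.1, -73.6, 128.1]
eef_rot: [1.0, -0.0, -0.001, -0.0]
wrist_force: [0.3, 0.1, -1.4]
opening: 0.29
```

```bash
python3 -c "
from h import *
st([511.2,-73.5,128])"
```

```text
t 4.73 p [511.1 -73.6 128.1] F [ 0.3  0.1 -1.4] T [-0.04 -0.06  0.  ] op 24.7
 turn needed(tool deg) [-0.03  0.1  -0.04] share [-0.0005  0.0017 -0.0006]
 shift needed tool mm [ 0.1 -0.1  0.1] share [ 0.0003 -0.0006  0.0005]
```

Call:
arm_command(increments=[20, 0, 0, 0, 0, 0, 0, 20, 0, 0, 0, 0, 0, 0, 20, 0, 0, -0.04, 0, 0, 0, 20, 0, 0, -0.05, 0, 0, 0])

```text
clock: 5.07
position: [509.6, -73.4, 144.8]
eef_rot: [1.0, -0.0, -0.003, -0.001]
wrist_force: [1.6, -0.6, -2.8]
opening: 0.284
```

```bash
python3 -c "
from h import *
st([511.2,-73.5,290])"
```

```text
t 5.07 p [509.6 -73.4 144.8] F [ 1.6 -0.6 -2.8] T [ 0.03 -0.37 -0.05] op 24.3
 turn needed(tool deg) [-0.07  0.35 -0.03] share [-0.0011  0.0059 -0.0005]
 shift needed tool mm [   0.7   -0.  -145.2] share [ 3.40e-03 -2.00e-04 -7.26e-01]
```

Call:
arm_command(increments=[20, 0.008, 0, -0.07, 0, 0.006, 0, 20, 0.004, 0, -0.07, 0, 0, 0, 20, 0, 0, -0.1, 0, 0, 0, 20, 0, 0, -0.1, 0, 0, 0, 20, 0, 0, -0.1, 0, 0, 0, 20, 0, 0, -0.1, 0, 0, 0, 20, 0, 0, -0.1, 0, 0, 0, 20, 0, 0, -0.05, 0, 0, 0, 20, 0, 0, 0, 0, 0, 0])

```text
clock: 5.82
position: [510.8, -73.3, 298.2]
eef_rot: [1.0, -0.0, 0.002, -0.0]
wrist_force: [-0.1, 0.3, -2.7]
opening: 0.285
```

```bash
python3 -c "
from h import *
st([445.3,168.5,290])"
```

```text
t 5.82 p [510.8 -73.3 298.2] F [-0.1  0.3 -2.7] T [-0.01 -0.01 -0.03] op 24.3
 turn needed(tool deg) [-0.05 -0.24 -0.02] share [-0.0008 -0.004  -0.0004]
 shift needed tool mm [ -65.7 -241.7    8.1] share [-0.3283 -1.2087  0.0407]
```

Call:
arm_command(increments=[20, -0.02, -0.06, 0, 0, -0.004, 0, 20, -0.033, -0.12, 0, 0, 0, 0, 20, -0.033, -0.12, 0, 0, 0, 0, 20, -0.033, -0.12, 0, 0, 0, 0, 20, -0.033, -0.12, 0, 0, 0, 0, 20, -0.033, -0.12, 0, 0, 0, 0, 20, -0.033, -0.12, 0, 0, 0, 0, 20, -0.033, -0.12, 0, 0, 0, 0, 20, -0.033, -0.12, 0, 0, 0, 0, 20, -0.02, -0.06, 0, 0, 0, 0, 20, -0.01, -0.03, 0, 0, 0, 0, 20, 0, 0, 0, 0, 0, 0])

```text
clock: 6.82
position: [438.2, 162.1, 292.8]
eef_rot: [1.0, -0.001, -0.006, -0.0]
wrist_force: [0.1, -0.0, -2.7]
opening: 0.289
```

```bash
python3 -c "
from h import *
st([445.3,168.5,280])"
```

```text
t 6.82 p [438.2 162.1 292.8] F [ 0.1 -0.  -2.7] T [ 0.03 -0.03  0.02] op 24.7
 turn needed(tool deg) [-0.04  0.67 -0.14] share [-0.0006  0.0112 -0.0023]
 shift needed tool mm [ 7.2 -6.4 12.7] share [ 0.0361 -0.032   0.0636]
```

Call:
arm_command(increments=[20, 0.035, -0.03, 0.06, 0, 0.011, -0.002, 20, 0, 0, 0.05, 0, 0, 0, 20, 0, 0, 0, 0, 0, 0, 20, 0, 0, 0, 0, 0, 0])

```text
clock: 7.15
position: [444.1, 166.8, 268.9]
eef_rot: [1.0, -0.0, -0.001, 0.001]
wrist_force: [0.3, 0.3, -2.5]
opening: 0.289
```

```bash
python3 -c "
from h import *
st([445.3,168.5,262])"
```

```text
t 7.15 p [444.1 166.8 268.9] F [ 0.3  0.3 -2.5] T [-0.03 -0.02 -0.04] op 24.7
 turn needed(tool deg) [ 0.08  0.11 -0.02] share [ 0.0013  0.0019 -0.0003]
 shift needed tool mm [ 1.3 -1.7  6.9] share [ 0.0063 -0.0085  0.0344]
```

Call:
arm_command(increments=[20, 0.005, -0.008, 0.03, 0.001, 0.002, 0, 20, 0, 0, 0, 0, 0, 0])

```text
clock: 7.32
position: [445.0, 167.1, 262.5]
eef_rot: [1.0, -0.001, -0.0, 0.0]
wrist_force: [0.3, 0.1, -3.7]
opening: 0.292
```

Run:
```python
from h import *
from cell import cams
st([445.3,168.5,262])
for n in("scene","top","wrist"):
    p,d=cams.camera(n); cv2.imwrite(f'pics/h_{n}.png',p); np.savez(f'pics/h_{n}.npz',p=p,d=d)
    if n=='wrist': np.save('pics/h_wi.npy',cams.camera_info(n),allow_pickle=True)
p=cv2.imread('pics/h_scene.png')[110:290,150:310]; cv2.imwrite('pics/hs.png',cv2.resize(p,None,fx=3.3,fy=3.3,interpolation=2))
```

```text
t 7.32 p [445.  167.1 262.5] F [ 0.3  0.1 -3.7] T [-0.07  0.    0.02] op 24.9
 turn needed(tool deg) [ 0.04  0.04 -0.14] share [ 0.0007  0.0007 -0.0023]
 shift needed tool mm [ 0.3 -1.4  0.5] share [ 0.0016 -0.0069  0.0023]
```

View pics/hs.png

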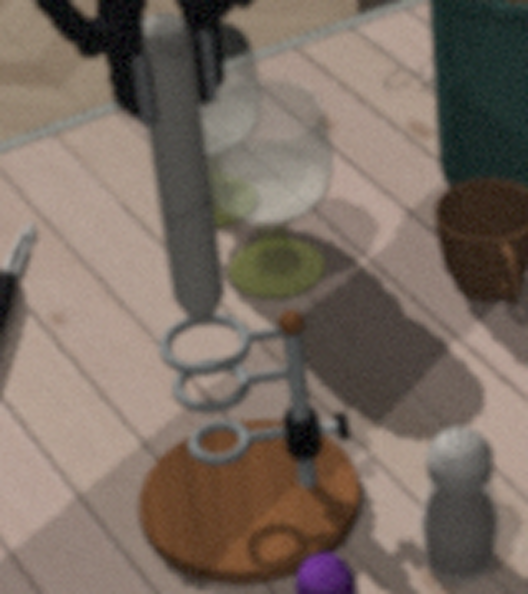

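View pics/h_wrist.png

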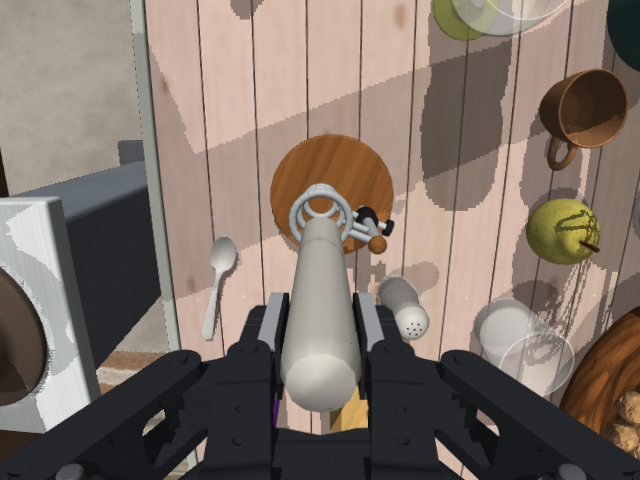

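```bash
cat > ax.py <<'E'
from h import *
from cell import cams
def axis(n,f,i,zr,c=(445,168),plot=None):
    d=np.load(f)['d']; C=cloud(i,d); z=C[...,2]
    m=(z>zr[0])&(z<zr[1])&(np.hypot(C[...,0]-c[0],C[...,1]-c[1])<24)
    m=m.astype(np.uint8); n_,l,s,_=cv2.connectedComponentsWithStats(m); k=1+s[1:,4].argmax(); m=l==k
    mid=[]
    for y in np.where(m.any(1))[0]:
        x=np.where(m[y])[0]; mid.append((x.min(),x.max(),y))
    mid=np.array(mid,float); return m,mid,C
E
python3 - <<'E'
from ax import *
for n in("scene","wrist"):
    i=cams.camera_info(n) if n=="scene" else np.load('pics/h_wi.npy',allow_pickle=True).item()
    m,mid,C=axis(n,f'pics/h_{n}.npz',i,(150,250) if n=="scene" else (150,235))
    # cylinder silhouettes: plane through cam centre and each edge ray -> fit ; axis plane = bisecting
    o,dl=ray(i,mid[:,[0,2]]-[.5,0]); o,dr=ray(i,mid[:,[1,2]]+[.5,0])
    k=slice(3,-3)
    def pn(d): 
        d=d/np.linalg.norm(d,axis=1)[:,None]; u,s,v=np.linalg.svd(d[k]); return v[2]*np.sign(v[2]@[1,-1,0] or 1),s
    a,sa=pn(dl); b,sb=pn(dr)
    nn=a+b if a@b>0 else a-b; nn/=np.linalg.norm(nn)
    # at heights, line of plane nn with z const: report perpendicular offset from the candidate axis
    h=nn[:2]/np.linalg.norm(nn[:2])
    print(n,len(mid),'resid',sa[2].round(4),sb[2].round(4),'horizontal normal',h.round(3))
    for z in(130,147,185,230,280):
        off=(nn@(o-np.array([445.0,167.1,z])))/np.linalg.norm(nn[:2]); print('  z',z,'pestle axis minus TCP along h',round(off,2))
    print('width deg->mm', 2*np.degrees(np.arcsin(np.linalg.norm(a-b)/2)))
    if n=="scene":
        q=C[m]; 
        for z in(160,190,220,240):
            w=q[abs(q[:,2]-z)<8]; print(z,w.mean(0).round(1))
        for p in((445.4,170.1,120),(444.7,168.4,92)): print('ring along h rel TCP',h@(np.array(p[:2])-[445,167.1]))
    ov=cv2.imread(f'pics/h_{n}.png'); ov[m]=(0,0,255); cv2.imwrite(f'pics/ov_{n}.png',ov[:, :500])
    # foot lowest px
    print('lowest rows',mid[-1],mid[0])
E
```

```text
scene 55 resid 0.0035 0.0047 horizontal normal [ 0.916 -0.402]
  z 130 pestle axis minus TCP along h -0.85
  z 147 pestle axis minus TCP along h -0.91
  z 185 pestle axis minus TCP along h -1.03
  z 230 pestle axis minus TCP along h -1.18
  z 280 pestle axis minus TCP along h -1.34
width deg->mm 2.238598515085378
160 [440.3 158.7 160.5]
190 [440.1 158.9 189.9]
220 [440.1 159.3 219.7]
240 [440.3 159.1 240.2]
ring along h rel TCP -0.8407378592821313
ring along h rel TCP -0.7976574572184072
lowest rows [209. 212. 204.] [211. 211. 150.]
wrist 58 resid 0.0179 0.0176 horizontal normal [ 1.    -0.006]
  z 130 pestle axis minus TCP along h 0.63
  z 147 pestle axis minus TCP along h 0.57
  z 185 pestle axis minus TCP along h 0.44
  z 230 pestle axis minus TCP along h 0.28
  z 280 pestle axis minus TCP along h 0.1
width deg->mm 24.628552929753738
lowest rows [295. 295. 274.] [316. 326. 217.]
```

View pics/ov_wrist.png

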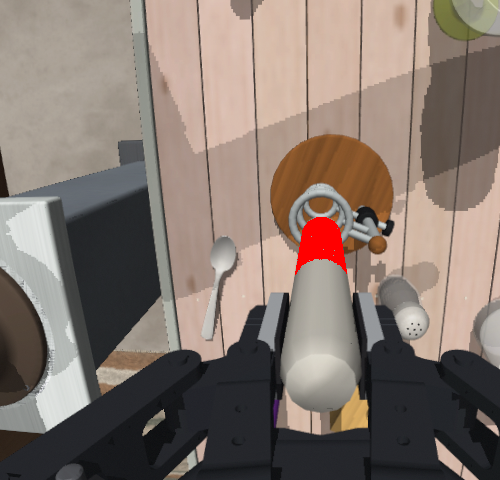

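View pics/ov_scene.png

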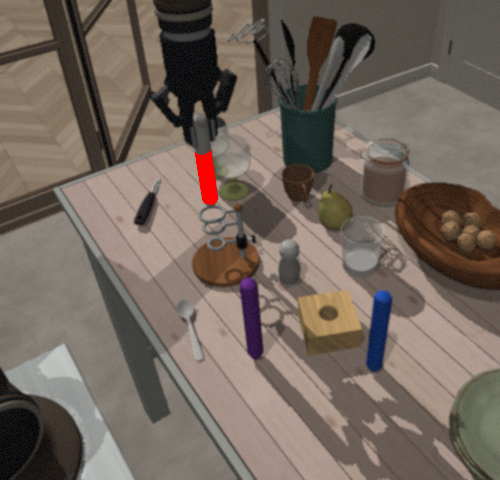

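Run:
```python
from ax import *
i=np.load('pics/h_wi.npy',allow_pickle=True).item()
p=cv2.imread('pics/h_wrist.png'); x0,y0,x1,y1=262,160,402,260
q=cv2.resize(p[y0:y1,x0:x1],None,fx=5.5,fy=5.5,interpolation=cv2.INTER_CUBIC); cv2.imwrite('pics/hw.png',q)
C=cloud(i,np.load('pics/h_wrist.npz')['d'])
print('wrist cam',(-RT(i)[0].T@RT(i)[1]).round(1))
z=C[...,2]; m=(z>110)&(z<128)&(np.hypot(C[...,0]-445,C[...,1]-167)<30); print(m.sum(), z[m].mean())
pts=np.argwhere(m)[:,::-1]
W=onplane(i,pts,121.5)
from scipy.optimize import least_squares
f=least_squares(lambda s:np.clip(abs(np.hypot(W[:,0]-s[0],W[:,1]-s[1])-21)-1.5,0,None),[445,167],loss='soft_l1'); print('ring',f.x)
A=np.c_[2*W[:,:2],np.ones(len(W))]; g=np.hypot(*(W[:,:2]-f.x).T); s=g<26
f2=least_squares(lambda s_:np.hypot(W[s,0]-s_[0],W[s,1]-s_[1])-s_[2],[445,167,21],loss='soft_l1',f_scale=1); print(f2.x,s.sum())
# pestle surface facing wrist cam
for zz in(160,190,215):
    k=(abs(z-zz)<8)&(np.hypot(C[...,0]-445,C[...,1]-167)<22); print(zz,C[k].mean(0).round(1),k.sum())
m2=(z>134)&(z<165)&(np.hypot(C[...,0]-445,C[...,1]-167)<22); print('lowest z',np.sort(z[m2])[:5])
```

```text
wrist cam [445.1 241.4 406.7]
1147 123.07530298230598
ring [445.71467993 166.90251917]
[445.50899336 166.78371871  21.31535923] 1108
160 [445.5 176.8 161.6] 184
190 [445.5 176.9 190.2] 324
215 [445.3 176.9 215.3] 438
lowest z [155.02822022 155.07278845 155.10696386 155.20519286 155.30658514]
```

View pics/hw.png

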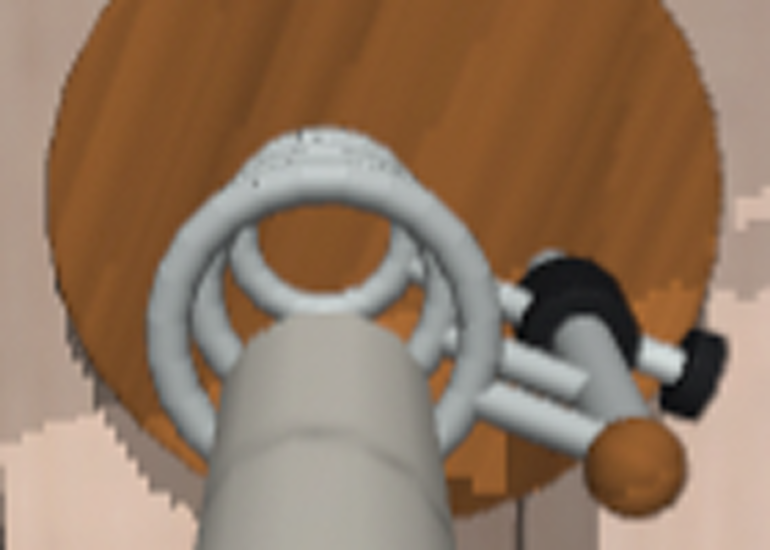

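Wrist view: the ring is at (445.6,166.8) and the pestle axis at (445.5,166.7), vertical. The scene view agrees with this. Keep TCP at about (445.1,167.2) and lower step by step.

Call:
arm_command(increments=[20, 0, 0, 0.04, 0, 0, -0.002, 20, 0, 0, 0.04, 0, 0, 0])

```text
clock: 7.63
position: [446.3, 167.5, 248.9]
eef_rot: [1.0, -0.0, 0.002, -0.001]
wrist_force: [-0.5, 0.5, -3.2]
opening: 0.293
```

```bash
python3 -c "
from h import *
st([445.1,167.2,160])"
```

```text
t 7.63 p [446.3 167.5 248.9] F [-0.5  0.5 -3.2] T [-0.05  0.07  0.  ] op 25.1
 turn needed(tool deg) [-0.06 -0.26 -0.01] share [-0.001  -0.0043 -0.0002]
 shift needed tool mm [-1.6  0.4 88.9] share [-0.0082  0.0019  0.4447]
```

Call:
arm_command(increments=[20, -0.006, 0.001, 0.03, -0.001, -0.004, 0, 20, 0, 0, 0.03, 0, 0, 0])

```text
clock: 7.8
position: [445.0, 167.2, 235.3]
eef_rot: [1.0, -0.0, -0.0, 0.0]
wrist_force: [-0.1, -0.2, -3.0]
opening: 0.288
```

```bash
python3 -c "
from h import *
st([445.1,167.2,230])"
```

```text
t 7.8 p [445.  167.2 235.3] F [-0.1 -0.2 -3. ] T [ 0.04  0.03 -0.07] op 24.6
 turn needed(tool deg) [ 0.01  0.01 -0.02] share [ 0.0001  0.0002 -0.0003]
 shift needed tool mm [ 0.1 -0.   5.3] share [ 0.0007 -0.0002  0.0263]
```

Call:
arm_command(increments=[20, 0, 0, 0.025, 0, 0, 0, 20, 0, 0, 0.025, 0, 0, 0])

```text
clock: 7.97
position: [444.5, 167.0, 223.3]
eef_rot: [1.0, -0.0, -0.001, 0.0]
wrist_force: [-0.9, 0.5, -2.4]
opening: 0.286
```

```bash
python3 -c "
from h import *
st([445.1,167.2,220])"
```

```text
t 7.97 p [444.5 167.  223.3] F [-0.9  0.5 -2.4] T [ 0.06 -0.    0.02] op 24.5
 turn needed(tool deg) [ 0.04  0.09 -0.01] share [ 0.0006  0.0016 -0.0002]
 shift needed tool mm [ 0.6 -0.2  3.3] share [ 0.0032 -0.0009  0.0164]
```

Call:
arm_command(increments=[20, 0.003, -0.001, 0.02, 0, 0.002, 0, 20, 0, 0, 0.02, 0, 0, 0])

```text
clock: 8.13
position: [444.8, 167.2, 213.7]
eef_rot: [1.0, -0.0, -0.0, 0.001]
wrist_force: [0.6, -0.1, -2.7]
opening: 0.29
```

```bash
python3 -c "
from h import *
st([445.1,167.2,210])"
```

```text
t 8.13 p [444.8 167.2 213.7] F [ 0.6 -0.1 -2.7] T [-0.03  0.    0.  ] op 24.7
 turn needed(tool deg) [ 0.06  0.02 -0.  ] share [ 0.001   0.0004 -0.0001]
 shift needed tool mm [ 0.3 -0.   3.7] share [ 0.0015 -0.0002  0.0187]
```

Call:
arm_command(increments=[20, 0.002, 0, 0.02, 0.001, 0, 0, 20, 0, 0, 0.02, 0, 0, 0])

```text
clock: 8.3
position: [445.2, 167.2, 204.8]
eef_rot: [1.0, 0.0, -0.0, -0.0]
wrist_force: [-0.9, -0.1, -2.5]
opening: 0.291
```

```bash
python3 -c "
from h import *
st([445.1,167.2,200])"
```

```text
t 8.3 p [445.2 167.2 204.8] F [-0.9 -0.1 -2.5] T [-0.03  0.01  0.01] op 24.8
 turn needed(tool deg) [-0.    0.03  0.  ] share [-0.      0.0004  0.0001]
 shift needed tool mm [-0.1  0.   4.8] share [-0.0003  0.      0.024 ]
```

Call:
arm_command(increments=[20, 0, 0, 0.018, 0, 0, 0, 20, 0, 0, 0.018, 0, 0, 0])

```text
clock: 8.47
position: [445.2, 167.2, 196.8]
eef_rot: [1.0, 0.0, -0.0, -0.0]
wrist_force: [0.7, -0.3, -3.0]
opening: 0.289
```

```bash
python3 -c "
from h import *
st([445.1,167.2,190])"
```

```text
t 8.47 p [445.2 167.2 196.8] F [ 0.7 -0.3 -3. ] T [-0.04 -0.02 -0.07] op 24.6
 turn needed(tool deg) [-0.01  0.02  0.  ] share [-0.0001  0.0003  0.0001]
 shift needed tool mm [-0.1  0.   6.8] share [-0.0006  0.0001  0.0341]
```

Call:
arm_command(increments=[20, 0, 0, 0.02, 0, 0, 0, 20, 0, 0, 0.02, 0, 0, 0, 20, 0, 0, 0.015, 0, 0, 0])

```text
clock: 8.72
position: [445.3, 167.3, 184.7]
eef_rot: [1.0, 0.0, -0.0, -0.0]
wrist_force: [-0.4, -0.2, -2.5]
opening: 0.292
```

```bash
python3 -c "
from h import *
st([445.1,167.2,165])"
```

```text
t 8.72 p [445.3 167.3 184.7] F [-0.4 -0.2 -2.5] T [ 0.01  0.01 -0.01] op 24.9
 turn needed(tool deg) [-0.01  0.    0.  ] share [-0.0002  0.      0.    ]
 shift needed tool mm [-0.2  0.1 19.7] share [-0.0011  0.0004  0.0986]
```

Still free. Go on in small steps until contact.

Call:
arm_command(increments=[20, -0.001, 0, 0.015, 0, 0, 0, 20, 0, 0, 0.015, 0, 0, 0, 20, 0, 0, 0.01, 0, 0, 0])

```text
clock: 8.97
position: [445.0, 167.2, 175.6]
eef_rot: [1.0, 0.0, -0.0, -0.0]
wrist_force: [0.8, -0.1, -2.4]
opening: 0.292
```

```bash
python3 -c "
from h import *
st([445.1,167.2,165])"
```

```text
t 8.97 p [445.  167.2 175.6] F [ 0.8 -0.1 -2.4] T [-0.01  0.02 -0.03] op 24.9
 turn needed(tool deg) [-0.01  0.02  0.  ] share [-0.0001  0.0003  0.0001]
 shift needed tool mm [ 0.1  0.  10.6] share [0.0005 0.0001 0.0532]
```

Call:
arm_command(increments=[20, 0, 0, 0.01, 0, 0, 0, 20, 0, 0, 0.01, 0, 0, 0])

```text
clock: 9.13
position: [445.0, 167.2, 171.2]
eef_rot: [1.0, 0.0, -0.0, -0.0]
wrist_force: [-0.1, 0.0, -2.3]
opening: 0.283
```

Call:
arm_command(increments=[20, 0, 0, 0.008, 0, 0, 0, 20, 0, 0, 0.005, 0, 0, 0])

```text
clock: 9.3
position: [445.0, 167.2, 168.2]
eef_rot: [1.0, 0.0, -0.0, -0.0]
wrist_force: [0.3, 0.4, -3.2]
opening: 0.293
```

Call:
arm_command(increments=[20, 0, 0, 0.005, 0, 0, 0, 20, 0, 0, 0.003, 0, 0, 0])

```text
clock: 9.47
position: [445.0, 167.3, 166.4]
eef_rot: [1.0, 0.0, -0.0, -0.0]
wrist_force: [-0.8, 0.3, -2.6]
opening: 0.292
```

Call:
arm_command(increments=[20, 0, 0, 0.005, 0, 0, 0, 20, 0, 0, 0.001, 0, 0, 0])

```text
clock: 9.63
position: [445.1, 167.5, 165.3]
eef_rot: [1.0, 0.0, 0.0, -0.0]
wrist_force: [-0.4, 0.8, -2.1]
opening: 0.289
```

Call:
arm_command(increments=[20, 0, 0, 0.005, 0, 0, 0, 20, 0, 0, 0.001, 0, 0, 0])

```text
clock: 9.8
position: [445.1, 167.7, 164.4]
eef_rot: [1.0, 0.0, 0.0, -0.001]
wrist_force: [-0.1, -0.3, -1.0]
opening: 0.292
```

Call:
arm_command(increments=[20, 0, 0, 0.005, 0, 0, 0, 20, 0, 0, 0.001, 0, 0, 0])

```text
clock: 9.97
position: [445.1, 167.7, 163.6]
eef_rot: [1.0, 0.0, 0.0, -0.001]
wrist_force: [-1.8, 0.3, 0.4]
opening: 0.29
```

Contact came at TCP z of about 165, and the force follows 2 N/mm. Press down to about 161, for a wrist force of about +5.3 N.

Call:
arm_command(increments=[20, 0, 0, 0.006, 0, 0, 0, 20, 0, 0, 0.003, 0, 0, 0])

```text
clock: 10.13
position: [445.2, 167.8, 162.4]
eef_rot: [1.0, 0.0, 0.001, -0.001]
wrist_force: [-1.8, -0.2, 3.4]
opening: 0.284
```

```bash
python3 -c "
from h import *
st([445.1,167.2,161])"
```

```text
t 10.13 p [445.2 167.8 162.4] F [-1.8 -0.2  3.4] T [-0.07  0.58 -0.01] op 24.2
 turn needed(tool deg) [-0.12 -0.08  0.02] share [-0.0019 -0.0013  0.0003]
 shift needed tool mm [-0.1  0.6  1.4] share [-0.0003  0.003   0.0072]
```

Call:
arm_command(increments=[20, -0.002, 0.001, 0.006, 0, 0, 0, 20, 0, 0, 0.001, 0, 0, 0])

```text
clock: 10.3
position: [445.1, 167.8, 161.8]
eef_rot: [1.0, 0.0, 0.001, -0.001]
wrist_force: [-1.9, 0.5, 4.1]
opening: 0.291
```

```bash
python3 -c "
from h import *
from cell import cams
st([445.1,167.2,161])
p,d=cams.camera('scene'); cv2.imwrite('pics/press.png',cv2.resize(p[150:290,160:320],None,fx=4,fy=4,interpolation=2))
st()"
```

```text
t 10.3 p [445.1 167.8 161.8] F [-1.9  0.5  4.1] T [-0.1   0.71 -0.05] op 24.9
 turn needed(tool deg) [-0.15 -0.16  0.02] share [-0.0025 -0.0026  0.0003]
 shift needed tool mm [0.  0.6 0.8] share [0.0002 0.0028 0.0039]
t 10.35 p [445.  167.7 161.8] F [-1.2  0.2  4. ] T [-0.03  0.56  0.04] op 24.8
 turn needed(tool deg) [-0.15 -0.15  0.02] share [-0.0025 -0.0026  0.0003]
```

View pics/press.png

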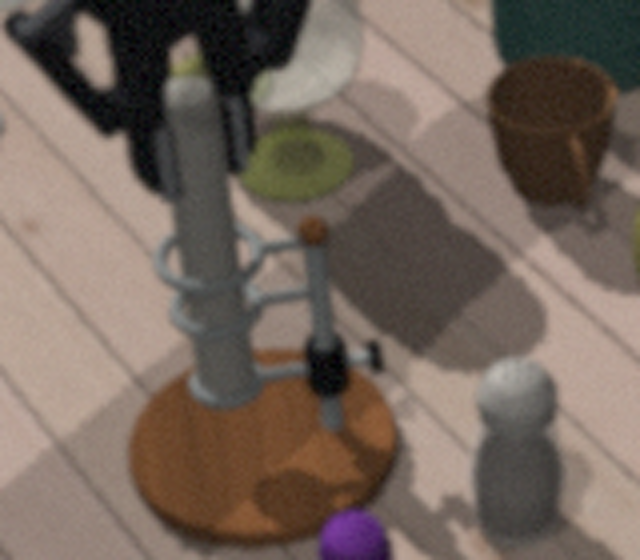

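The pestle stands in all three rings, on the lowest one. The ring has given about 3.4 mm, so it needs a touch more.

Call:
arm_command(increments=[20, 0, 0.001, 0.006, 0, 0, 0, 20, 0, 0, 0.002, 0, 0, 0])

```text
clock: 10.52
position: [445.0, 167.7, 160.9]
eef_rot: [1.0, 0.0, 0.002, -0.002]
wrist_force: [-1.8, -0.0, 5.9]
opening: 0.288
```

```bash
python3 -c "
from h import *
st([445.1,167.2,161])"
```

```text
t 10.52 p [445.  167.7 160.9] F [-1.8 -0.   5.9] T [-0.13  0.76 -0.05] op 24.6
 turn needed(tool deg) [-0.19 -0.19  0.02] share [-0.0031 -0.0032  0.0003]
 shift needed tool mm [ 0.1  0.5 -0.1] share [ 0.0003  0.0024 -0.0007]
```

The ring has given about 4.2 mm (8.5 N; geometry also gives 4.2). Now ease off until the wrist force is about 0.

Call:
arm_command(increments=[20, 0, 0, -0.006, -0.001, -0.002, 0, 20, 0, 0, -0.006, 0, 0, 0])

```text
clock: 10.68
position: [445.1, 167.7, 163.3]
eef_rot: [1.0, 0.0, 0.001, -0.001]
wrist_force: [-1.2, -0.0, 0.6]
opening: 0.291
```

```bash
python3 -c "
from h import *
st([445.1,167.2,163.7])"
```

```text
t 10.68 p [445.1 167.7 163.3] F [-1.2 -0.   0.6] T [0.   0.36 0.03] op 24.9
 turn needed(tool deg) [-0.13 -0.08  0.02] share [-0.0021 -0.0013  0.0003]
 shift needed tool mm [ 0.   0.5 -0.4] share [ 0.      0.0023 -0.0019]
```

Call:
arm_command(increments=[20, -0.002, 0, -0.001, 0, 0, 0, 30, 0, 0, 0, 0, 0, 0, 36, 0, 0, 0, 0, 0, 0, 45, 0, 0, 0, 0, 0, 0, 45, 0, 0, 0, 0, 0, 0], newtons=20)

```text
clock: 11.1
position: [445.5, 167.5, 162.6]
eef_rot: [1.0, 0.0, 0.001, -0.001]
wrist_force: [-0.4, 0.4, -0.6]
opening: 0.53
```

Run:
```python
from h import *
from cell import cams
st([445.1,167.2,163.7])
p,d=cams.camera('scene'); cv2.imwrite('pics/rel.png',cv2.resize(p[150:290,160:320],None,fx=4,fy=4,interpolation=2))
p,d=cams.camera('wrist'); cv2.imwrite('pics/relw.png',p)
```

```text
t 11.1 p [445.5 167.5 162.6] F [-0.4  0.4 -0.6] T [-0.   -0.02 -0.04] op 45.2
 turn needed(tool deg) [-0.06 -0.12  0.01] share [-0.0011 -0.002   0.0001]
 shift needed tool mm [-0.4  0.3 -1.1] share [-0.0022  0.0014 -0.0055]
```

View pics/rel.png

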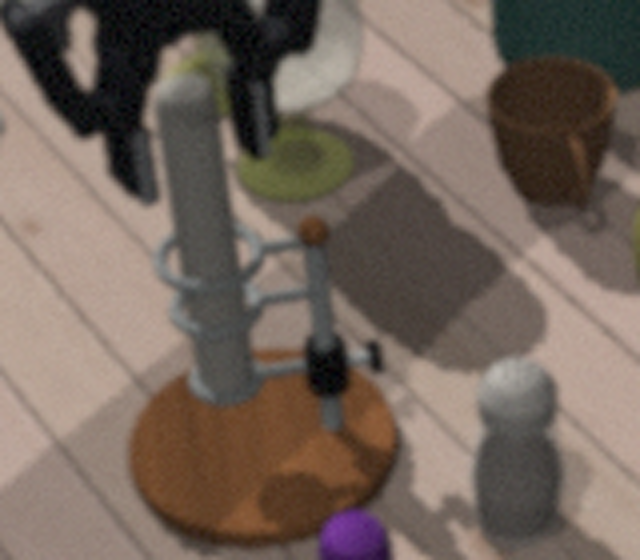

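View pics/relw.png

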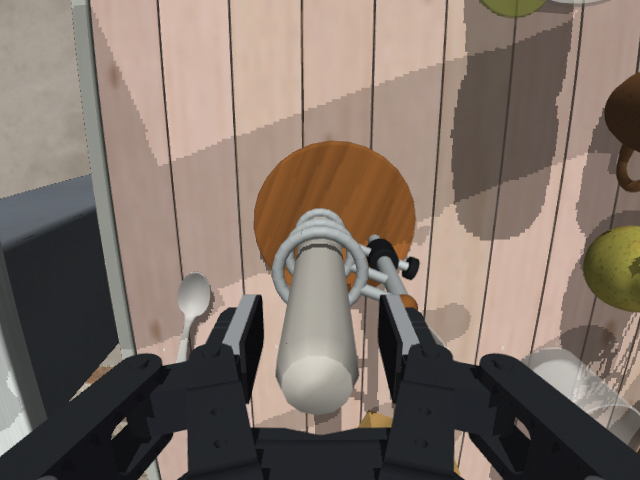

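Released: the pestle stands in the rings, centred between open fingers. Withdraw straight up.

Call:
arm_command(increments=[60, 0, 0, -0.01, 0, 0, 0, 60, 0, 0, -0.02, 0, 0, 0, 60, 0, 0, -0.05, 0, 0, 0, 60, 0, 0, -0.1, 0, 0, 0, 60, 0, 0, -0.1, 0, 0, 0, 60, 0, 0, -0.1, 0, 0, 0, 60, 0, 0, -0.1, 0, 0, 0, 60, 0, 0, -0.1, 0, 0, 0, 60, 0, 0, -0.05, 0, 0, 0, 60, 0, 0, 0, 0, 0, 0, 60, 0, 0, 0, 0, 0, 0])

```text
clock: 12.12
position: [444.5, 167.0, 301.0]
eef_rot: [1.0, 0.0, 0.003, -0.001]
wrist_force: [-0.0, 0.0, 0.6]
opening: 0.698
```

Run:
```python
from h import *
from cell import cams
st([445.1,167.2,280])
for k in range(2):
    p,d=cams.camera('scene'); C=cloud(cams.camera_info('scene'),d)
    m=(np.hypot(C[...,0]-445,C[...,1]-167)<28)&(C[...,2]>130)&(C[...,2]<225)
    for z in(145,165,185,200): print(z,C[m&(abs(C[...,2]-z)<8)].mean(0).round(1))
    print('top z',np.sort(C[...,2][m])[-5:].round(1))
    if k==0:
        w,d=cams.camera('wrist'); cv2.imwrite('pics/f_w.png',w); cv2.imwrite('pics/f_s.png',p)
```

```text
t 12.12 p [444.5 167.  301. ] F [-0.   0.   0.6] T [-0.05 -0.01  0.01] op 59.6
 turn needed(tool deg) [-0.12 -0.3   0.01] share [-0.0021 -0.0049  0.0002]
 shift needed tool mm [ 0.4 -0.2 21. ] share [ 0.0022 -0.0008  0.105 ]
145 [440.1 159.4 144.8]
165 [439.8 159.3 164.9]
185 [439.7 159.8 185.1]
200 [440.  160.5 200.8]
top z [212.1 212.1 212.9 213.  213.2]
145 [440.1 159.7 145.4]
165 [439.7 159.6 165.4]
185 [439.6 159.6 184.7]
200 [439.8 160.6 200.3]
top z [212.3 212.6 212.6 212.9 213.4]
```

View pics/f_s.png

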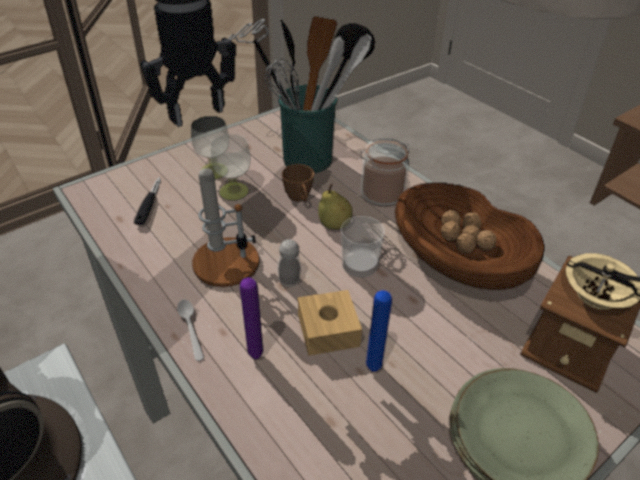

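View pics/f_w.png

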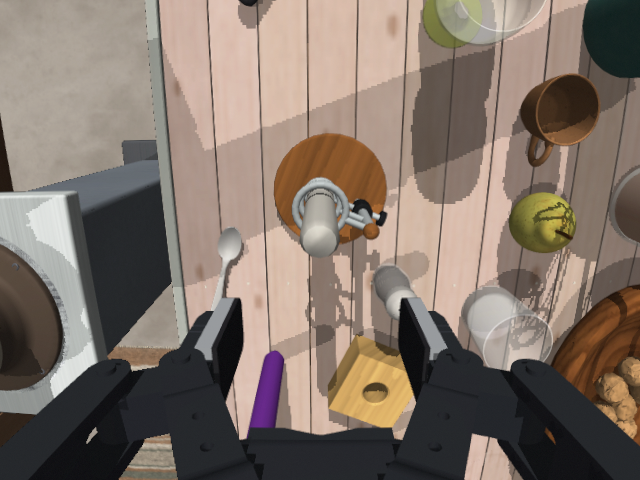

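The pestle stands upright in the rings at scene (212,215), top at z ≈ 212. It is steady between two views, the arm is clear, and the bystanders have not moved.

```bash
python3 -c "
from cell import r
print(r.close_job())"
```

```text
the job is handed in; nothing more can be done
None
```

I took the pestle out of its block and lowered it upright through the rings onto the springy lowest one. I pressed it there, eased off, let go and withdrew the arm. The job was handed in at about 12 s of the 53 s allowed.

- **Pressing:** The ring gave about 4.2 mm, the same from force (8.6 N at 2 N/mm) and from the 4.2 mm of travel after contact at TCP z ≈ 165.
- **Side force:** It stayed below 2 N while pressing. Going through the upper rings I felt nothing beyond the sensor's noise.
- **Final check:** Two views showed the pestle standing still, with its top at z ≈ 212. That puts the foot at about 42, roughly 9 mm below the lowest ring's wire. The gripper was open and well above it, and nothing else in the views had moved.
- **Disagreement:** The scene camera put the ring axis up to 3 mm farther in y than the top camera. The wrist camera agreed with the top camera within about 0.5 mm, so I used its values.
- **Not checked:** After letting go, I did not measure how far the pestle's own weight presses the ring.

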